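# Find the high spot of an instrument spindle on the runout gauge

### The job

Gently lower the dial indicator by its knob until its plunger rests on the collar of the spindle and is pressed in by about 6 mm (needle near the top of the dial). Then turn the spindle in its V-blocks by the four-armed star handle, with light force and without lifting it out, until the indicator shows the collar's highest spot, and leave the spindle lying there with the high spot under the plunger and the indicator still down. Leave the things that stand behind the gauge alone.

Things in the scene. Friction and masses are not known exactly. Their poses are not given: they have to be found in the camera images.
- gauge: Grey runout gauge, fixed. Origin: underside of its base plate, centre of the spindle's length; x away from the robot, y along the spindle to the indicator end, z up. Plate 12 mm thick, x -47 to +63, y -103 to +103 mm. Two steel 90-degree V-blocks 14 mm thick, 40 wide, 77 high at y = -92 and +85 mm carry the loose spindle; its axis lies at x = 0, z = 70 mm. Three loose things stand 105 to 140 mm behind
- column_top (a point): Top of the gauge's fixed steel column (16 mm diameter, 198 mm high), at x = 45, y = 45 mm of the gauge, behind the indicator that slides on it
- indicator_knob (a point): Centre of the black round knob (22 mm diameter, 22 mm tall) on top of the dial indicator, right above plunger and collar. The indicator slides straight down the column, 45 mm from its upper stop (it starts 0 to 12 mm down). Stiff: pushing it down takes about 6 N plus the plunger's push; it stays where it is left. The dial (54 mm diameter, facing the robot) is centred 46 mm below this point
- plunger_tip (a point): Lowest point of the indicator's round-nosed plunger (8 mm ball), over the middle of the collar. With the plunger fully out it is 95 mm below the knob's centre
- plunger (a joint): The indicator's reading: how far the plunger is pressed in, in m, 0 (free) to 0.014 (end stop). Its spring pushes 1 N at 0 and 0.25 N more per mm. The needle turns clockwise (seen from the robot) 0.4 rad per mm, from 2.4 rad left of the top at 0; it points straight up at 6 mm
- star_hub (a point): Centre of the spindle's star handle, at y = -50 mm of the gauge: four arms 8 mm thick at right angles, along plus and minus x and z of this point, each with a black 12 mm ball centred 45 mm from the axis; hub 24 mm diameter. y is the spindle's axis, toward the indicator; turning about +y takes the top toward +x. The loose spindle (16 mm shaft, 0.4 kg, 30 mm rings by one V-block) turns with friction and stays put
- collar_place (a point): Fixed point of the gauge on the spindle's axis, inside the collar. The collar is a plain steel disc, 36 mm diameter, 20 mm long, fast on the spindle but 2.5 mm off centre, so the reading rises and falls by 5 mm in a turn; its high spot is 20 to 20.5 mm above this point when on top. Where the high spot lies relative to the star's arms is unknown and stays the same during the job
- drops_bottle_c (a point): Centre of a small white eye-drop bottle, 25 mm diameter, 88 mm tall, loose behind the gauge
- lens_pot_c (a point): Centre of a black round pot, 66 mm diameter, 33 mm tall, loose behind the gauge
- prism_c (a point): Centre of a small white prism head, 20 mm diameter, 21 mm tall, loose behind the gauge

How it is judged (in metres and radians):
On the way:
1. the indicator has been let go with its plunger pressed in 4.5 to 7.5 mm (value of joint plunger between 0.0045 and 0.0075 m and contact force between the fingers and anything else below 0.1 N), for 0.2 s.
At the end, for the whole second after the job is handed in: The spindle lies at rest in both V-blocks (hub within 1.5 mm of its height, 2.5 mm sideways); the plunger is pressed in by more than 4 mm, its tip at least 89.6 mm above the gauge's underside, that is within about 0.4 mm of where the high spot lifts it (90.0 mm, settled under load) (z of plunger_tip in the frame of gauge between 0.0896 and 0.0915 m and value of joint plunger above 0.004 m and velocity of joint plunger below 0.002 m/s and z of star_hub in the frame of gauge between 0.0685 and 0.0715 m and x of star_hub in the frame of gauge between -0.0025 and 0.0025 m); the robot touches nothing.
It fails at once if the plunger is rammed to its end stop or driven hard onto the collar (value of joint plunger above 0.0139 m or contact force between plunger and anything else above 10 N).
It fails at once if the spindle is pressed hard: its V-blocks and the plunger carry over 60 N in all (8 to 18 N is its own weight and the spring) (contact force between spindle and gauge above 60 N).
It fails at once if the spindle is lifted out of its V-blocks (z of star_hub in the frame of gauge above 0.076 m).
It fails at once if a thing behind the gauge is moved (distance of any of drops_bottle_c, lens_pot_c, prism_c from where it was at the start of the episode above 0.02 m).
It also fails if it takes over 64 s, if anything falls off the work surface, if the arm or the gripper's body presses on something with over 40 N, if the wrist force passes 120 N, or if a joint passes its speed limit or range.

### The arm

A 6-joint arm with a two-finger parallel gripper is mounted at the origin on a cart in front of the work surface, level with it; the furniture and walls round the work are solid. World frame = base frame: x ahead of the robot, y to its left, z up, the work surface at z = 0. Lengths are in mm, angles in rad, forces in N, time in s.
With the tool pointing down it reaches from about 350 to 975 mm from the base axis. Payload 7.1 kg.
Tool frame: the origin (TCP) lies at the very end of the fingers, on their centre line; the grasp point (between the pads) lies 19 mm behind it (ctrl.grasp_offset is the distance from the TCP to the grasp point, in mm); z points along the fingers, y is the line along which they close (so a half turn about z gives the same grasp; the last joint's range is limited). The gripper opens to 88 mm and grips with 3 to 60 N. Pads are 20 mm wide; open, the fingers measure 115 mm over their backs; the gripper's body (75 mm by 178 mm) begins 61 mm behind the grasp point.
Start: joints at [1.141, 0.423, 1.63, -0, 1.089, -0.019], TCP at [249.557, 572.997, 222.675] pointing down, gripper open.
Joint ranges: [-3, 3], [-0.9, 2.11], [0.09, 2.58], [-1.31, 4.45], [0.11, 2.69], [-2.54, 2.54]. Speed limits (rad/s): [2.39, 2.39, 3.01, 3.14, 3.14, 3.14].

### API

Orientations are given as a rotation vector (axis times angle).
In Python, from workcell import ctrl, viewer, ticket, models gives the robot as it stands.
- The arm moves only by the tool play_rows, never from a script. Its arguments are lists of equal length, an entry for each row: "dp": the shift along the world's x, y, z in mm, a list of three; "yaw": the turn about the world's z in degrees. In form: {"dp": [[tx, ty, tz], ...], "yaw": [yaw, ...]}. A call has 1 to 8 rows; each row shifts and turns the commanded pose from where the row before left it; what a row does not reach is not made up. A row lasts 1/12 s, in which the tool goes at most 41.7 mm and 7.16 degrees, less where a joint would pass 70% of its speed; a pose out of reach is approached as far as the arm can. A call is refused whole if a number of a shift passes 41.7 or a number of a turn 7.16, either way. A call with a gripper value outside its range is refused whole. "gripper" is the closure, from 0 (fully open) to 1 (shut), set as the call begins (left out, the last holds). The fingers move at their own pace and stop on an object; the grip force is fixed at half the most. Time passes only in rows, so rows that do not move let the fingers close. It gives the time, the measured TCP pose, the force, the opening and the grip force at its end, in the units of the state.
- ctrl.get_obs(): the state, without advancing time (a new reading comes with each control period).
- viewer.get_image(name): name is "scene" or "side" or "wrist"; returns a dict with "pixels" (420x560x3 uint8, red, green, blue), "range_z" (420x560 float32, mm along the optical axis (not along the pixel's ray), 0 where there is no reading), "fx", "fy", "cx", "cy" (pixels), "dist_coeffs" ([k1, k2, p1, p2, k3] as OpenCV has them; the pictures are not rectified), "T" (4x4, takes a point from camera to world coordinates); the wrist camera has in their place "hand_eye" (4x4, takes a point from camera to tool coordinates, whose origin is the TCP and whose axes are the flange's). Camera axes: x right, y up, looking along -z (the intrinsics and any distortion apply to the point x, -y, -z); pixel columns grow to the right and rows downward; lengths in mm; the calibration is good to about 2 mm. A picture is of the moment at which its call begins: read the wrist's pose just before it.
- ticket.close_job(): hands the job in; it is judged then, once.
Trained networks look in a picture, given as the dict that the camera call returned (one of the last four; its "shot" number tells which), for a name from the list of things; names that differ only in an ending like _2 or _b are one class to them, and where a whole thing is asked for, a point or a joint stands for the part that bears it (a point fixed in the world has none). Each returns a list of dicts, best first, with "conf" (0 to 1); they miss things now and then, are a little off and sometimes report something else, mostly with a low value. They report only what shows in the picture. A call takes as long as a camera call.
- models.look_for(picture, name): "bbox" ([centre column, centre row, width, height] in pixels, round what is visible of it).
- models.landmark_of(picture, name): "location" ([column, row] in pixels: a listed point, or the origin of a listed thing).
The state is a dict: "t": time; "qpos": joint angles; "qvel": joint speeds; "joint_torque": joint torques, N m; "ee_pos": TCP position; "orientation": TCP orientation; "ft_force": force on the tool from outside, world axes, zero at the start; "moment": the same for the moment, N m; "width": finger opening in mm; "grasp_force": force on a finger pad.
Only numpy, scipy, OpenCV 4.12 (cv2) and the standard library are available. Lean on these libraries where they do the work, as an engineer would, in place of code of your own. Each camera call takes 0.05 s, during which the arm holds its last target. There are 200 camera calls.

## Working session

There is one attempt and no reset: what is moved stays moved. The work goes in short steps, Python scripts to look and compute and a tool call to move; the robot and the scene stay as the last step left them, time stands still between calls to the robot, and variables do not carry over. Pictures are saved under pics/ and viewed, at most 10 in all, crops included, and the job is handed in when it is done.

Besides the shell and the picture viewer there is one more tool, called as name(argument=value, ...), one argument or row to a line, values as JSON. play_rows: Moves the arm, as the interface text tells. Its arguments: {"type":"object","properties":{"dp":{"type":"array"},"yaw":{"type":"array"},"gripper":{"type":"number"}},"required":["dp","yaw"]}

```bash
mkdir -p pics
cat > h.py <<'E'
import numpy as np, cv2, json
from workcell import ctrl, viewer, ticket, models
from scipy.spatial.transform import Rotation as R
def shot(name):
    o=ctrl.get_obs(); p=viewer.get_image(name)
    if name=='wrist':
        T=np.eye(4);T[:3,:3]=R.from_rotvec(o['orientation']).as_matrix();T[:3,3]=o['ee_pos']
        p['Tw']=T@np.array(p['hand_eye'])
    else: p['Tw']=np.array(p['T'])
    return p
def ray(p,uv):
    K=np.array([[p['fx'],0,p['cx']],[0,p['fy'],p['cy']],[0,0,1.]])
    a=cv2.undistortPoints(np.array([[uv]],float),K,np.array(p['dist_coeffs'],float))[0,0]
    d=np.array([a[0],-a[1],-1.])
    return p['Tw'][:3,3],p['Tw'][:3,:3]@d
def pt(p,uv):
    u,v=int(round(uv[0])),int(round(uv[1])); w=p['range_z'][max(0,v-2):v+3,max(0,u-2):u+3]; w=w[w>0]
    if len(w)==0: return None
    o,d=ray(p,uv); return o+d*np.median(w)
def proj(p,X):
    K=np.array([[p['fx'],0,p['cx']],[0,p['fy'],p['cy']],[0,0,1.]])
    c=np.linalg.inv(p['Tw'])@np.append(X,1); c=np.array([c[0],-c[1],-c[2]])
    return cv2.projectPoints(c[None],np.zeros(3),np.zeros(3),K,np.array(p['dist_coeffs'],float))[0][0,0]
def save(p,f,crop=None,s=1):
    im=p['pixels'][...,::-1]
    if crop: im=im[crop[1]:crop[3],crop[0]:crop[2]]
    cv2.imwrite('pics/'+f,cv2.resize(im,None,fx=s,fy=s,interpolation=cv2.INTER_CUBIC))
def tri(ps,uvs):
    A=np.zeros((3,3));b=np.zeros(3)
    for p,uv in zip(ps,uvs):
        o,d=ray(p,uv);d=d/np.linalg.norm(d);M=np.eye(3)-np.outer(d,d);A+=M;b+=M@o
    return np.linalg.solve(A,b)
E
cat > a.py <<'E'
from h import *
np.set_printoptions(precision=1,suppress=True)
P={n:shot(n) for n in('scene','side','wrist')}
names=['gauge','column_top','indicator_knob','plunger_tip','star_hub','collar_place','drops_bottle_c','lens_pot_c','prism_c']
for n in names:
    us=[];ps=[]
    for k,p in P.items():
        r=models.landmark_of(p,n)
        if r:
            r=r[0];print(n,k,round(r['conf'],2),np.array(r['location']),pt(p,r['location']))
            if r['conf']>.5: us.append(r['location']);ps.append(p)
    if len(ps)>1: print('   tri',tri(ps,us))
a=np.hstack([P['scene']['pixels'],P['side']['pixels']])
cv2.imwrite('pics/a.png',cv2.resize(a[...,::-1],(800,300),interpolation=cv2.INTER_AREA))
for k in('scene','side'):print(k,P[k]['Tw'],P[k]['fx'])
E
python3 a.py
```

```text
gauge scene 0.76 [268.6 314.9] [501.5 258.7  12.1]
gauge side 0.55 [250.3 313.6] [491.5 223.1  72.3]
gauge wrist 0.72 [176.  390.3] [494.1 284.5  13.4]
   tri [507.1 270.4  -2.6]
column_top scene 0.62 [284.9 206. ] [557.9 310.6 197.5]
column_top side 0.75 [270.1 199.4] [558.4 315.2 196. ]
   tri [553.5 303.2 207.2]
indicator_knob scene 0.7 [254.9 217.9] [504.7 305.9 203.7]
indicator_knob side 0.8 [239.1 208.2] [509.2 307.9 202.1]
   tri [511.3 317.6 191. ]
star_hub scene 0.71 [281.5 313.9] [498.4 213.2  80.5]
star_hub side 0.96 [258.8 310.1] [502.8 217.7  82.1]
   tri [499.4 212.8  85.5]
collar_place scene 0.61 [250.2 268.2] [498.3 314.7  77.8]
collar_place side 0.76 [243.3 265.5] [510.  306.1  80.7]
   tri [529.3 375.8  -8. ]
drops_bottle_c scene 0.81 [297.5 227. ] [628.1 377.7  46.3]
drops_bottle_c side 0.71 [297.  225.8] [633.5 379.9  52.7]
   tri [630.6 378.6  49.9]
lens_pot_c scene 0.72 [330.1 274.3] [627.7 267.   32.2]
lens_pot_c side 0.95 [325.3 277.8] [638.5 272.4  31. ]
   tri [641.3 281.   13.7]
prism_c scene 0.67 [308.2 253.2] [624.9 332.7  20.8]
prism_c side 0.48 [298.7 259.5] [620.6 339.1  12.7]
scene [[   0.9    0.3   -0.4  273.8]
 [  -0.5    0.6   -0.6 -148.4]
 [   0.     0.7    0.7  755.5]
 [   0.     0.     0.     1. ]] 518.9460484170171
side [[   0.9    0.3   -0.3  353.2]
 [  -0.4    0.6   -0.7 -215.8]
 [   0.     0.7    0.7  720.1]
 [   0.     0.     0.     1. ]] 537.6761767308631
```

View pics/a.png

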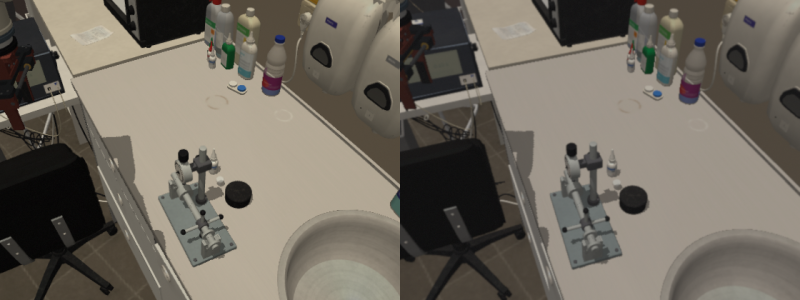

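```bash
cat > b.py <<'E'
from h import *
np.set_printoptions(precision=2,suppress=True)
P={n:shot(n) for n in('scene','side','wrist')}
o=ctrl.get_obs();print(o['ee_pos'],R.from_rotvec(o['orientation']).as_matrix(),o['width'],o['t'],o['ft_force']);print(P['wrist']['hand_eye'],P['wrist']['fx'])
def cloud(p):
    h,w=p['range_z'].shape;v,u=np.mgrid[0:h,0:w];z=p['range_z'];m=z>0
    K=np.array([[p['fx'],0,p['cx']],[0,p['fy'],p['cy']],[0,0,1.]])
    a=cv2.undistortPoints(np.stack([u[m],v[m]],1).astype(float)[:,None],K,np.array(p['dist_coeffs'],float))[:,0]
    c=np.stack([a[:,0],-a[:,1],-np.ones(len(a))],1)*z[m][:,None]
    return c@p['Tw'][:3,:3].T+p['Tw'][:3,3]
for k,p in P.items():
    X=cloud(p); n=lambda lo,hi,c,r:X[(X[:,2]>lo)&(X[:,2]<hi)&(np.linalg.norm(X[:,:2]-c,axis=1)<r)]
    a=n(9,15.5,[510,265],150)
    if len(a)>50:
        print(k,'plate',len(a),cv2.minAreaRect(a[:,:2].astype(np.float32)),np.median(a[:,2]))
    b=n(190,215,[557,312],18); 
    if len(b)>5: print('  col',len(b),b.min(0),b.max(0),np.median(b,0))
    b=n(150,225,[507,308],22)
    if len(b)>5: print('  knob',len(b),b.min(0),b.max(0),np.percentile(b[:,2],95))
    tab=n(-10,6,[400,300],60);print('  table',np.median(tab[:,2]) if len(tab) else None)
save(P['scene'],'b1.png',(190,170,370,380),3.0)
save(P['wrist'],'b2.png')
E
python3 b.py
```

```text
[249.56 572.98 222.67] [[-0.92  0.4   0.  ]
 [ 0.4   0.92 -0.  ]
 [-0.   -0.   -1.  ]] 88.07257934609741 1.65 [-0.62  0.62 -0.42]
[[   0.      0.96    0.29   79.58]
 [   1.     -0.      0.      0.6 ]
 [   0.      0.29   -0.96 -162.88]
 [   0.      0.      0.      1.  ]] 305.13763992657675
scene plate 4338 ((559.488525390625, 263.89788818359375), (208.22598266601562, 201.06199645996094), 85.81571960449219) 12.272635821632036
  col 94 [546.42 300.78 190.02] [563.05 317.66 200.3 ] [553.71 307.01 196.6 ]
  knob 658 [496.44 286.   150.09] [528.82 328.83 207.23] 204.88440480261437
  table -0.0863101733581857
side plate 4053 ((560.8385009765625, 266.0119323730469), (206.90005493164062, 197.88026428222656), 86.03092956542969) 10.602750851820588
  col 94 [548.98 303.82 190.15] [564.4  318.64 198.67] [556.1  309.17 195.77]
  knob 681 [498.57 287.01 150.04] [528.76 328.91 205.05] 203.5751083643038
  table -1.9550751366259647
wrist plate 1875 ((485.4813537597656, 319.5862121582031), (144.39222717285156, 71.05489349365234), 66.01290130615234) 12.92003187245814
  table 0.9687693985044916
```

View pics/b1.png

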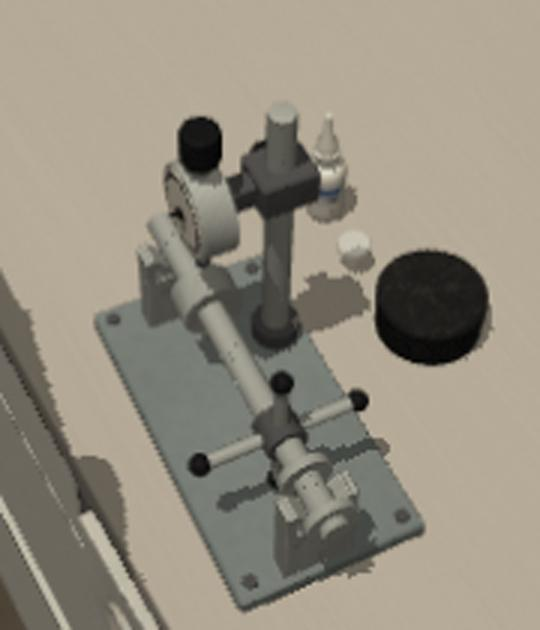

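View pics/b2.png

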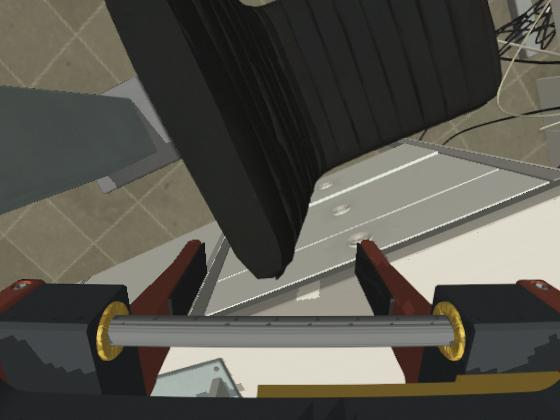

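```bash
cat > c.py <<'E'
from b import *
print('----')
from scipy.optimize import minimize
for k in('scene','side'):
    X=cloud(P[k]); zo=np.median(X[(X[:,2]<6)&(X[:,2]>-10)&(np.linalg.norm(X[:,:2]-[560,150],axis=1)<60)][:,2]);X[:,2]-=zo
    a=X[(X[:,2]>8)&(X[:,2]<16)&(abs(X[:,0]-505)<75)&(abs(X[:,1]-265)<125)]
    a=a[np.linalg.norm(a[:,:2]-[642,280],axis=1)>70]
    g=np.float32(a[:,:2]);print(k,'zo',zo,cv2.minAreaRect(g))
    def f(q):   # soft rectangle containing points, fixed size: penalty for outside
        c,s=np.cos(q[2]),np.sin(q[2]);d=g-q[:2];x=d[:,0]*c+d[:,1]*s-8;y=-d[:,0]*s+d[:,1]*c
        return (np.maximum(abs(x)-54.5,0)**1.0).sum()+(np.maximum(abs(y)-102.5,0)**1.0).sum()
    for x0 in ([500,265,-.07],[505,268,0.05]):
        r=minimize(f,x0,method='Nelder-Mead',options=dict(maxiter=2000,xatol=.01));print(r.x[:2],np.degrees(r.x[2]),r.fun,len(g))
    q=r.x;c,s=np.cos(q[2]),np.sin(q[2]);Rm=np.array([[c,s],[-s,c]])
    G=np.c_[(X[:,:2]-q[:2])@Rm.T,X[:,2]]
    m=lambda l:G[np.all([(G[:,i]>l[i][0])&(G[:,i]<l[i][1]) for i in range(3)],axis=0)]
    t=m([(-25,25),(25,65),(0,230)]);kz=np.sort(t[:,2])[-5:].mean();t=t[t[:,2]>kz-6]
    print('knobtop',kz,t.mean(0),t.min(0),t.max(0))
    t=m([(25,65),(25,65),(185,230)]);print('coltop',t.mean(0),t.min(0),t.max(0))
    t=m([(-60,60),(-60,-40),(40,130)]);print('star',t.min(0),t.max(0),t[np.argmax(t[:,2])],t[np.argmax(t[:,0])],t[np.argmin(t[:,0])])
E
python3 c.py | sed -n '/----/,$p'
```

```text
----
scene zo 0.09221285595776862 ((514.3400268554688, 267.32989501953125), (207.6739044189453, 111.3176498413086), 86.58236694335938)
[506.17 266.95] -3.811033832352351 34.828319376417355 4348
[506.17 266.94] -3.8112156080336197 34.82841791492748 4348
knobtop 206.17816967063987 [  0.06  43.78 203.73] [-10.23  33.48 200.21] [ 11.01  55.16 207.1 ]
coltop [ 44.31  42.77 194.53] [ 37.28  37.03 185.35] [ 53.29  52.54 199.93]
star [-50.26 -59.99  40.37] [ 50.15 -40.15 123.15] [ -1.93 -49.35 123.15] [ 50.15 -51.73  74.17] [-50.26 -51.13  70.83]
side zo -1.8109398877433023 ((517.005126953125, 269.279541015625), (207.51344299316406, 110.43367767333984), 86.16041564941406)
[508.52 269.06] -3.851051062909194 18.4577551598882 4665
[508.52 269.05] -3.8511899317086855 18.457890222673335 4665
knobtop 206.49721383971527 [ -0.09  44.   204.26] [-10.37  34.38 200.59] [ 11.22  56.   206.95]
coltop [ 44.63  43.13 194.56] [ 37.7   37.42 185.06] [ 53.53  54.2  200.38]
star [-49.92 -59.98  43.83] [ 50.28 -40.03 122.87] [ -0.34 -53.3  122.87] [ 50.28 -46.57  72.53] [-49.92 -50.73  69.11]
```

play_rows(
  dp=[
    [26,-26,3],
    [26,-26,3],
    [26,-26,3],
    [26,-26,3],
    [26,-26,3],
    [26,-26,3],
    [26,-26,0],
    [26,-26,0],
  ],
  yaw=[6.5,6.5,6.6,0,0,0,0,0],
  gripper=1,
)

```text
t: 2.47
ee_pos: [458.7, 363.7, 241.1]
orientation: [0.108, 3.139, 0.001]
ft_force: [-1.1, 0.4, -0.0]
width: 38.0
grasp_force: 0.0
```

play_rows(
  dp=[
    [26,-26,0],
    [26.8,-26,0],
    [0,0,0],
    [0,0,0],
  ],
  yaw=[0,0,0,0],
)

```text
t: 2.8
ee_pos: [511.4, 311.7, 240.6]
orientation: [-0.113, -3.139, -0.0]
ft_force: [-0.1, 0.3, 0.4]
width: 11.4
grasp_force: 0.0
```

```bash
cat > s.py <<'E'
from h import *
np.set_printoptions(precision=2,suppress=True)
def st():
    o=ctrl.get_obs();M=R.from_rotvec(o['orientation']).as_matrix();print('t',round(o['t'],2),np.array(o['ee_pos']),'ang',round(np.degrees(np.arctan2(M[1,0],M[0,0])),2),'F',np.array(o['ft_force']),o['width'])
E
python3 -c "
from s import *
st();save(shot('wrist'),'d.png')"
```

```text
t 2.8 [511.44 311.66 240.6 ] ang 175.86 F [-0.1   0.32  0.39] 11.374456213281555
```

View pics/d.png

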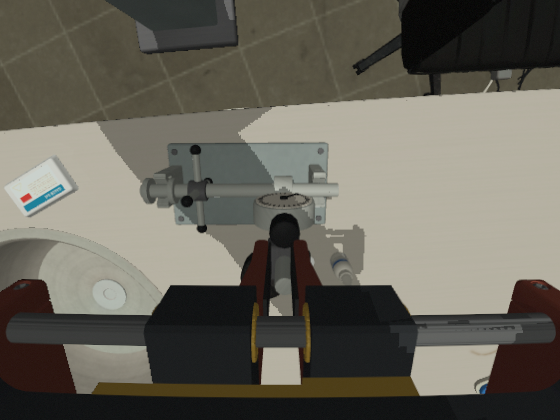

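play_rows(
  dp=[
    [-1,1,-16],
    [0,0,-12],
    [0,0,-3],
    [0,0,-1],
    [0,0,-1],
    [0,0,-1],
    [0,0,-1],
    [0,0,-1],
  ],
  yaw=[0.3,0,0,0,0,0,0,0],
)

```text
t: 3.52
ee_pos: [509.5, 314.2, 205.1]
orientation: [0.099, 3.139, 0.001]
ft_force: [0.2, -0.4, 4.9]
width: 0.6
grasp_force: 3.0
```

play_rows(
  dp=[
    [0,0,-1.5],
    [0,0,-1.5],
    [0,0,-1.5],
    [0,0,-1.5],
    [0,0,-1],
    [0,0,-1],
    [0,0,0],
    [0,0,0],
  ],
  yaw=[0,0,0,0,0,0,0,0],
)

```text
t: 4.18
ee_pos: [509.6, 314.3, 197.3]
orientation: [0.1, 3.139, 0.001]
ft_force: [-1.4, 0.5, 5.0]
width: 0.4
grasp_force: 2.6
```

play_rows(
  dp=[
    [0,0,-1],
    [0,0,-1],
    [0,0,-1],
    [0,0,-1],
    [0,0,0],
    [0,0,0],
  ],
  yaw=[0,0,0,0,0,0],
)

```text
t: 4.68
ee_pos: [509.6, 314.2, 193.1]
orientation: [0.1, 3.139, 0.001]
ft_force: [-1.0, 0.3, 4.6]
width: 0.2
grasp_force: 2.4
```

play_rows(
  dp=[
    [0,0,-1],
    [0,0,-1],
    [0,0,-1],
    [0,0,0],
    [0,0,0],
  ],
  yaw=[0,0,0,0,0],
)

```text
t: 5.1
ee_pos: [509.6, 314.2, 190.2]
orientation: [0.1, 3.139, 0.001]
ft_force: [-1.4, 0.6, 5.4]
width: 0.6
grasp_force: 2.7
```

```bash
python3 -c "
from s import *
st();p=shot('wrist');save(p,'e.png',(220,150,350,290),5)"
```

```text
t 5.1 [509.6  314.22 190.15] ang 176.36 F [-1.41  0.65  5.44] 0.5990571456555717
```

View pics/e.png

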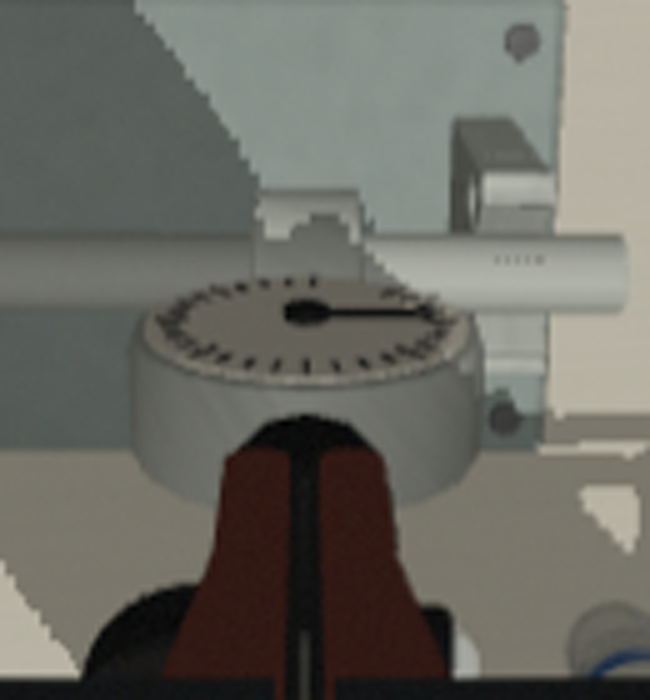

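play_rows(
  dp=[
    [0,0,-1],
    [0,0,-1],
    [0,0,-1],
    [0,0,-0.7],
    [0,0,0],
    [0,0,0],
  ],
  yaw=[0,0,0,0,0,0],
)

```text
t: 5.65
ee_pos: [509.6, 314.2, 186.6]
orientation: [0.1, 3.139, 0.001]
ft_force: [-1.7, 0.1, 6.8]
width: 0.2
grasp_force: 3.3
```

```bash
cat > dial.py <<'E'
from s import *
q=np.radians(-3.83);GX=np.array([np.cos(q),np.sin(q),0]);GY=np.array([-np.sin(q),np.cos(q),0]);G0=np.array([507.3,268,0])
def g2w(v): return G0+GX*v[0]+GY*v[1]+np.array([0,0,v[2]])
def rect(p,zc,xf=-16,S=60,ppm=5):
    # rectify dial plane, seen from robot: image right=-gauge y, down=-z
    n=int(S*ppm);c=[g2w((xf,45+sy*S/2,zc+sz*S/2)) for sy,sz in((1,1),(-1,1),(-1,-1),(1,-1))]
    src=np.float32([proj(p,X) for X in c]);H=cv2.getPerspectiveTransform(src,np.float32([[0,0],[n,0],[n,n],[0,n]]))
    return cv2.warpPerspective(p['pixels'][...,::-1],H,(n,n),flags=cv2.INTER_CUBIC),src
E
python3 -c "
from dial import *
st();p=shot('wrist');zk=ctrl.get_obs()['ee_pos'][2]-11
a,src=rect(p,zk-46);print(src)
cv2.imwrite('pics/f.png',np.hstack([a,cv2.resize(p['pixels'][150:290,220:350,::-1],(279,300))]))"
```

```text
t 5.65 [509.58 314.23 186.55] ang 176.36 F [-1.69  0.11  6.81] 0.17327043436816258
[[323.53 216.78]
 [232.22 216.44]
 [242.93 193.7 ]
 [313.93 193.96]]
```

View pics/f.png

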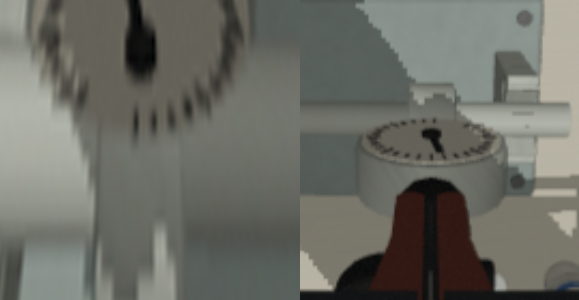

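play_rows(
  dp=[
    [0,0,2],
    [0,0,14],
    [0,0,18],
    [-9,-26,0],
    [-9,-26,0],
    [-9,-26,0],
    [-9,-27,0],
    [0,0,-16],
  ],
  yaw=[0,0,0,0,0,0,0,0],
)

```text
t: 6.37
ee_pos: [472.7, 205.9, 205.6]
orientation: [0.102, 3.138, -0.001]
ft_force: [0.6, 0.7, 0.1]
width: 0.0
grasp_force: 0.0
```

play_rows(
  dp=[
    [0,0,-35],
    [0,0,-10],
    [0,0,0],
    [0,0,0],
  ],
  yaw=[0,0,0,0],
)

```text
t: 6.7
ee_pos: [473.1, 209.0, 158.7]
orientation: [-0.099, -3.138, 0.001]
ft_force: [-0.2, 0.4, 0.5]
width: 0.5
grasp_force: 0.0
```

```bash
python3 -c "
from dial import *
st();p=shot('wrist')
a,src=rect(p,129.5,-10);print(src)
cv2.imwrite('pics/g.png',np.vstack([p['pixels'][120:420,:,::-1],np.hstack([a,cv2.resize(p['pixels'][150:290,300:500,::-1],(260,300))])]))"
```

```text
t 6.7 [473.15 208.99 158.74] ang 176.38 F [-0.17  0.35  0.49] 0.47100324464305354
[[499.63 285.87]
 [404.61 286.7 ]
 [375.65 246.26]
 [449.57 246.24]]
```

View pics/g.png

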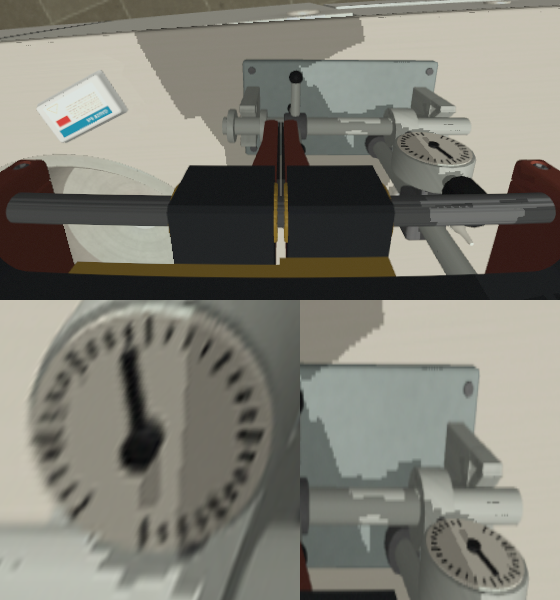

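play_rows(
  dp=[
    [0,0,-30],
    [0,0,-30],
    [0,0,0],
    [7,-0.4,0],
    [6,-0.4,0],
    [6,-0.4,0],
    [6,-0.4,0],
    [6,-0.4,0],
  ],
  yaw=[0,0,0,0,0,0,0,0],
)

```text
t: 7.42
ee_pos: [505.6, 207.1, 100.2]
orientation: [0.1, 3.139, 0.001]
ft_force: [-1.2, -0.6, -0.9]
width: 0.5
grasp_force: 0.7
```

play_rows(
  dp=[
    [6,-0.4,0],
    [0,0,0],
    [-3,0,0],
    [0,0,20],
    [-15,1,40],
    [-20,1.5,0],
    [0,0,0],
    [0,0,0],
  ],
  yaw=[0,0,0,0,0,0,0,0],
)

```text
t: 8.08
ee_pos: [472.2, 209.2, 158.3]
orientation: [0.098, 3.139, 0.0]
ft_force: [0.4, 0.1, 0.2]
width: 0.4
grasp_force: 0.0
```

```bash
cat > read.py <<'E'
from dial import *
def needle(p,zc=129.5):
    a,_=rect(p,zc,-10); g=cv2.cvtColor(a,cv2.COLOR_BGR2GRAY); c=(144,144)
    m=np.uint8(g<60); d=np.zeros_like(m);cv2.circle(d,c,78,1,-1); m&=d
    n,l,s,ce=cv2.connectedComponentsWithStats(m); k=1+np.argmax(s[1:,4]); m=np.uint8(l==k)
    D=cv2.distanceTransform(m,cv2.DIST_L2,5); yx=np.argwhere(D>D.max()-1.5).mean(0)
    P=np.argwhere(m); r=P-yx; far=r[np.linalg.norm(r,axis=1)>30].mean(0)
    th=np.arctan2(far[1],-far[0]); return a,th,6+th/.4
def star(ps):
    for p in ps:
        X=None
        h,w=p['range_z'].shape;v,u=np.mgrid[0:h,0:w];z=p['range_z']
        b=[proj(p,g2w((x,-50,zz))) for x in(-60,60) for zz in(15,130)];b=np.array(b)
        m=(z>0)&(u>b[:,0].min())&(u<b[:,0].max())&(v>b[:,1].min())&(v<b[:,1].max())&(p['pixels'].max(2)<60)
        X=np.array([pt(p,(uu,vv)) for vv,uu in np.argwhere(m)]);X=X-G0
        x=X@GX;y=X@GY;zz=X[:,2]-70;r=np.hypot(x,zz);k=(abs(y+50)<9)&(r>36)&(r<56)
        ph=np.degrees(np.arctan2(x[k],zz[k])); f=np.exp(1j*np.radians(ph*4)).mean()
        print('star phase mod90',np.degrees(np.angle(f))/4,abs(f),np.histogram(ph,bins=np.arange(-180,181,20))[0])
if __name__=='__main__':
    import sys
    st();p=shot('wrist');a,th,v=needle(p);print('needle',np.degrees(th),'mm',v)
    s=shot('scene');star([s]); S=s['pixels'][240:370,200:340,::-1]
    cv2.imwrite('pics/%s.png'%sys.argv[1],np.hstack([a,cv2.resize(S,(323,300),interpolation=cv2.INTER_CUBIC)]))
E
python3 read.py h1
```

```text
t 8.08 [472.19 209.21 158.34] ang 176.41 F [0.39 0.08 0.22] 0.4124822121226761
needle -24.8828794364263 mm 4.914279566143925
star phase mod90 30.47884872875243 0.9563738487483424 [ 0 27  0  0  0 11 32  0  0  0  0  0  0  0 23  3  0  0]
```

View pics/h1.png

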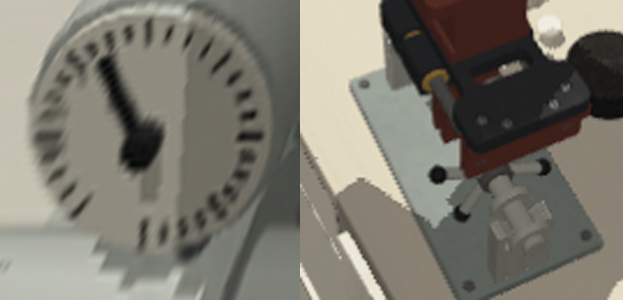

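play_rows(
  dp=[
    [40.5,-2.7,0],
    [41,-2.7,0],
    [0,0,-30],
    [0,0,-30],
    [0,0,0],
    [-8,0.5,0],
    [-7,0.5,0],
    [-7,0.5,0],
  ],
  yaw=[0,0,0,0,0,0,0,0],
)

```text
t: 8.85
ee_pos: [533.1, 205.4, 99.7]
orientation: [0.099, 3.137, 0.001]
ft_force: [3.1, -2.8, 1.9]
width: 0.3
grasp_force: 2.0
```

play_rows(
  dp=[
    [-7,0.5,0],
    [-7,0.4,0],
    [-7,0.5,0],
    [-6,0.4,0],
    [-6,0.4,0],
    [-3,0.2,0],
    [0,0,0],
  ],
  yaw=[0,0,0,0,0,0,0],
)

```text
t: 9.43
ee_pos: [494.9, 207.5, 97.7]
orientation: [-0.099, -3.138, 0.001]
ft_force: [-0.9, -1.4, 0.7]
width: 0.7
grasp_force: 1.0
```

play_rows(
  dp=[
    [3,0,0],
    [0,0,20],
    [-5,0,40],
    [-18,1.5,0],
    [0,0,0],
    [0,0,0],
  ],
  yaw=[0,0,0,0,0,0],
)

```text
t: 9.93
ee_pos: [476.1, 209.2, 158.0]
orientation: [0.099, 3.14, 0.0]
ft_force: [-0.1, -0.7, -1.1]
width: 0.6
grasp_force: 0.0
```

```bash
python3 read.py h2
```

```text
t 9.93 [476.14 209.21 157.97] ang 176.39 F [-0.1  -0.74 -1.13] 0.5758171480606078
needle 6.555747214271744 mm 6.28604843454372
star phase mod90 -17.048008655351833 0.9712446104302892 [ 0  0  0 33  0  0  0  5  0  0  0  0  0  0  0  0  0  0]
```

play_rows(
  dp=[
    [39,-2.6,0],
    [0,0,-30],
    [0,0,-30],
    [0,0,0],
    [-8,0.5,0],
    [-7,0.5,0],
    [-7,0.5,0],
    [-7,0.5,0],
  ],
  yaw=[0,0,0,0,0,0,0,0],
)

```text
t: 10.7
ee_pos: [486.2, 208.5, 99.3]
orientation: [0.099, 3.138, 0.001]
ft_force: [2.9, -2.3, -0.1]
width: 0.3
grasp_force: 1.4
```

play_rows(
  dp=[
    [-6,0.4,0],
    [0,0,0],
    [3,0,0],
    [0,0,20],
    [0,0,40],
    [-5,0.5,0],
    [0,0,0],
    [0,0,0],
  ],
  yaw=[0,0,0,0,0,0,0,0],
)

```text
t: 11.37
ee_pos: [478.3, 209.6, 158.1]
orientation: [0.099, 3.139, 0.001]
ft_force: [-0.5, -0.2, 0.1]
width: 0.7
grasp_force: 0.0
```

```bash
python3 read.py h3
```

```text
t 11.37 [478.3  209.61 158.14] ang 176.37 F [-0.54 -0.22  0.05] 0.7238815958792433
needle 11.371148881097506 mm 6.496159969274052
star phase mod90 -22.80760553223185 0.9714014028780793 [ 0  0  0 31  0  0  0 30  0  0  0  0  0  0  0  0  0  0]
```

View pics/h3.png

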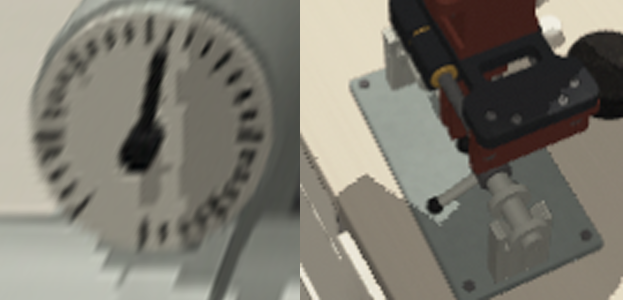

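play_rows(
  dp=[
    [0.7,10.2,0],
    [0,0,0],
    [0,0,0],
    [0,0,0],
    [0,0,0],
    [0,0,0],
    [0,0,0],
    [0,0,0],
  ],
  yaw=[-7,-7,-7,-7,-7,-7,-7,-7],
)

```text
t: 12.13
ee_pos: [478.4, 219.3, 156.6]
orientation: [-1.57, -2.72, 0.003]
ft_force: [-0.3, 0.2, -0.7]
width: 0.3
grasp_force: 0.0
```

play_rows(
  dp=[
    [0,0,0],
    [0,0,0],
    [0,0,0],
    [0,0,0],
    [0,0,0],
    [0,0,0],
    [0,0,0],
  ],
  yaw=[-7,-7,-7,-7,-6.2,0,0],
)

```text
t: 12.72
ee_pos: [478.5, 219.4, 157.0]
orientation: [-2.291, -2.149, 0.003]
ft_force: [0.1, -0.4, 0.5]
width: 0.7
grasp_force: 0.0
```

```bash
python3 -c "
from read import *
st();o=ctrl.get_obs();d=np.array(o['ee_pos'])-G0;print('gauge xy',d@GX,d@GY,o['qpos'])
p=shot('wrist');print([proj(p,g2w((-10,45+a,129.5+b))) for a in(-27,27) for b in(-27,27)])
star([p,shot('scene')]);a,th,v=needle(p);print(v)"
```

```text
t 12.72 [478.54 219.38 157.  ] ang 86.35 F [ 0.09 -0.44  0.47] 0.7265639750612184
gauge xy -25.444435089963555 -50.427266437485834 [0.41 0.37 1.9  0.   0.88 0.47]
[array([302.3 , 132.51]), array([309.24, 138.38]), array([304.16,  47.64]), array([312.39,  24.18])]
star phase mod90 -23.473163695235915 0.9242784388527864 [ 0  0  0 78  0  0  0 81 93  0  0 60 75  0  0  0 14  0]
star phase mod90 -24.7114078938651 0.959637341066144 [ 0  0  0 37  0  0  0 38  4  0  0 17 18  0  0  0  0  0]
6.367543672909001
```

play_rows(
  dp=[
    [37.4,-2.5,0],
    [0,0,-30],
    [0,0,-30],
    [0,0,0],
    [-7,0.5,0],
    [-6,0.4,0],
    [-6,0.4,0],
    [-6,0.4,0],
  ],
  yaw=[0,0,0,0,0,0,0,0],
)

```text
t: 13.48
ee_pos: [492.0, 219.4, 99.8]
orientation: [2.293, 2.146, 0.006]
ft_force: [2.0, -0.6, -0.1]
width: 0.7
grasp_force: 1.0
```

play_rows(
  dp=[
    [0,0,0],
    [3,0,0],
    [0,0,20],
    [0,0,40],
    [-38,2.5,0],
    [-32,2.2,0],
    [0,0,0],
    [0,0,0],
  ],
  yaw=[0,0,0,0,0,0,0,0],
)

```text
t: 14.15
ee_pos: [423.4, 223.5, 158.5]
orientation: [2.293, 2.147, 0.0]
ft_force: [0.7, -0.5, 0.2]
width: 0.7
grasp_force: 0.0
```

```bash
cat > r2.py <<'E'
from read import *
import sys
st();o=ctrl.get_obs();d=np.array(o['ee_pos'])-G0;print('gauge xy',d@GX,d@GY)
p=shot('wrist');s=shot('scene');star([s]);star([p]);a,th,v=needle(p);print('mm',v)
cv2.imwrite('pics/%s.png'%sys.argv[1],np.hstack([a,cv2.resize(p['pixels'][...,::-1],(400,300))]))
E
python3 r2.py i1
```

```text
t 14.15 [423.37 223.52 158.53] ang 86.24 F [ 0.68 -0.49  0.23] 0.6619630680827503
gauge xy -80.77088341136161 -49.983541787240384
star phase mod90 -43.31427340201867 0.957772066492553 [ 0  0 33  0  0  0 29 16  0  0  2 36  0  0  0 20  1  0]
star phase mod90 -42.572464512665924 0.9274016673354302 [  0   0  50   0   0   0  48 112   0   0   0 152   0   0   0  26   0   0]
mm 7.206262736435918
```

View pics/i1.png

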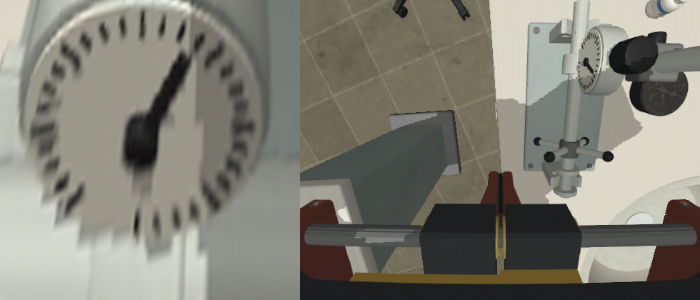

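play_rows(
  dp=[
    [34.2,-2.3,0],
    [34.2,-2.3,0],
    [34.2,-2.3,0],
    [34.2,-2.3,0],
    [0,0,-30],
    [0,0,-31],
    [0,0,0],
    [-7,0.5,0],
  ],
  yaw=[0,0,0,0,0,0,0,0],
)

```text
t: 14.92
ee_pos: [554.6, 214.1, 95.4]
orientation: [-2.295, -2.144, 0.004]
ft_force: [0.3, 0.0, -0.2]
width: 0.5
grasp_force: 0.0
```

play_rows(
  dp=[
    [-7,0.5,0],
    [-7,0.5,0],
    [-7,0.5,0],
    [-7,0.5,0],
    [-6,0.4,0],
    [-6,0.4,0],
    [0,0,0],
    [3,-0.2,0],
  ],
  yaw=[0,0,0,0,0,0,0,0],
)

```text
t: 15.58
ee_pos: [515.5, 217.3, 96.9]
orientation: [-2.293, -2.146, 0.003]
ft_force: [0.7, -0.8, 0.1]
width: 0.6
grasp_force: 0.0
```

play_rows(
  dp=[
    [0,0,30],
    [0,0,30],
    [-31,2,0],
    [-31,2,0],
    [-31,2.1,0],
    [0,0,0],
    [0,0,0],
  ],
  yaw=[0,0,0,0,0,0,0],
)

```text
t: 16.17
ee_pos: [422.9, 223.4, 156.9]
orientation: [-2.293, -2.147, 0.002]
ft_force: [0.8, 0.6, 0.1]
width: 0.5
grasp_force: 0.0
```

```bash
python3 r2.py i2
```

```text
t 16.17 [422.9  223.39 156.88] ang 86.24 F [0.8  0.56 0.14] 0.5026567253536205
gauge xy -81.23520415152672 -50.14973404238212
star phase mod90 -12.265983597354653 0.9586576454947028 [ 0  0  0  9 30  0  0  0 44  0  0  0 34  0  0  0  0  0]
star phase mod90 -10.882968976162996 0.9362292834931387 [  0   0   0   2 103   0   0   0 175   0   0   0 107   0   0   0   0   1]
mm 9.471644263232063
```

```bash
python3 -c "
import numpy as np
from scipy.optimize import curve_fit
x=np.radians([0,30.5,-17,-23.5,-43,-101.5]);y=[5.65,4.91,6.29,6.45,7.21,9.47]
for f,p in ((lambda x,m,c:m+2.5*np.cos(x-c),[7,-2.2]),(lambda x,m,c,A:m+A*np.cos(x-c),[7,-2.2,2.5])):
  r,C=curve_fit(f,x,y,p);print(r,np.degrees(r[1]),np.degrees(C[1,1]**.5),f(x,*r)-y)"
```

```text
[ 7.35912117 -2.34641496] -134.43967436444905 2.4234733323744733 [-0.0412736   0.03498921 -0.08291493  0.01565916  0.08631013 -0.01276997]
[ 7.35497957 -2.34529221  2.49239126] -134.37534531335493 2.8362196536591715 [-0.0380888   0.03892363 -0.08106607  0.0168509   0.0851572  -0.02177686]
```

play_rows(
  dp=[
    [33,-2.2,0],
    [33,-2.2,0],
    [33,-2.2,0],
    [0,0,-29],
    [0,0,-30],
    [0,0,0],
    [-7,0.5,0],
    [-6,0.4,0],
  ],
  yaw=[0,0,0,0,0,0,0,0],
)

```text
t: 16.93
ee_pos: [510.6, 217.8, 98.5]
orientation: [2.295, 2.145, 0.001]
ft_force: [3.4, -0.6, -2.0]
width: 0.3
grasp_force: 1.2
```

play_rows(
  dp=[
    [-6,0.4,0],
    [-6,0.4,0],
    [-6,0.4,0],
    [0,0,0],
    [3,-0.2,0],
    [0,0,20],
    [0,0,40],
  ],
  yaw=[0,0,0,0,0,0,0],
)

```text
t: 17.52
ee_pos: [492.2, 217.6, 155.0]
orientation: [-2.292, -2.144, 0.013]
ft_force: [-0.2, 0.1, -0.3]
width: 0.5
grasp_force: 0.0
```

play_rows(
  dp=[
    [-35,2.3,0],
    [-36,2.4,0],
    [0,0,0],
    [0,0,0],
  ],
  yaw=[0,0,0,0],
)

```text
t: 17.85
ee_pos: [422.7, 223.4, 158.3]
orientation: [-2.293, -2.147, 0.001]
ft_force: [0.7, -0.7, 0.3]
width: 0.4
grasp_force: 0.0
```

```bash
python3 r2.py i3
```

```text
t 17.85 [422.72 223.41 158.28] ang 86.25 F [ 0.66 -0.71  0.28] 0.37859179199178555
gauge xy -81.41322422961885 -50.138264877997266
star phase mod90 44.79141679524596 0.9583683330265774 [ 0  0 32  0  0  0 40  6  0  0 14 23  0  0  0 22  0  0]
star phase mod90 -44.59264944129153 0.9256971706133248 [  0   0  43   0   0   0  71  84   0   0  41 105   0   0   0  28   0   0]
mm 9.612461912607653
```

```bash
python3 -c "
from s import *
from scipy.optimize import curve_fit
x=np.radians([0,30.5,-17,-23.5,-43,-101.5,-135]);y=[5.65,4.91,6.29,6.45,7.21,9.47,9.61]
w=[]
for f,p in ((lambda x,m,c:m+2.5*np.cos(x-c),[7,-2.2]),(lambda x,m,c,A:m+A*np.cos(x-c),[7,-2.2,2.5])):
  r,C=curve_fit(f,x,y,p);w.append(np.degrees(r[1]));print(r,w[-1],f(x,*r)-y)
if all(abs(a+135)<15 for a in w): print(ticket.close_job())"
```

```text
[ 7.21 -2.27] -130.08870435643652 [-0.05 -0.06 -0.06  0.04  0.12 -0.07  0.09]
[ 7.23 -2.29  2.45] -131.194487385145 [-0.03  0.   -0.06  0.04  0.1  -0.11  0.06]
the job is handed in; nothing more can be done
None
```

I lowered the indicator to a reading of about 5.7 mm, let go, and turned the spindle to within about 5° of the fitted high spot (reading now about 9.6 mm). The arm is clear of the gauge and I've handed the job in; the tool returned no verdict.

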